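# Re-rack the printing stamps in reverse order

### The job

The next length is printed with the motifs in the opposite sequence: move the four hand printing stamps from the full dark rack to the empty plywood rack so that their order along the row is reversed, the stamp at the left end going into the pocket at the right end and so on, one to a pocket. Stand each one upright in the middle of its pocket, flat on the floor, without dropping it or tipping it over, and let go of them all.

Things in the scene. Friction and masses are not known exactly. Their poses are not given: they have to be found in the camera images.
- rack_from: The full rack: fixed dark-wood tray on the table, 286 mm long (its y axis, roughly left-right, +y to the robot's left), 76 mm wide (x), 14 mm high, with four square pockets in a row, 64 mm clear, centres at y = -105, -35, 35, 105 mm; walls and floor 6 mm thick; grey felt pads in the pockets. Origin at the centre of its underside. It may be the nearer or the farther rack.
- rack_to: The empty rack: fixed pale plywood tray, same sizes, pockets and axes as the full rack but no felt. Origin at the centre of its underside; pocket floors are 6 mm above it, so a stamp standing in a pocket has its centre 39 mm above it. It lies roughly parallel to the full rack.
- round_centre (a point): Loose hand printing stamp: round base 48 mm across, 20 mm thick, brown wood over 4 mm black rubber; pale knob in the middle: 18 mm neck, then a grip 25 mm in diameter 36 to 60 mm above the underside, top at 66 mm. 80 to 150 g. Point on its axis, 33 mm above the underside (the grip is 3 to 27 mm above it); z up. Any yaw; yaw does not matter.
- square_centre (a point): Loose hand printing stamp: square base 42 by 42 mm, 20 mm thick, brown wood over 4 mm black rubber; pale knob in the middle: 18 mm neck, then a grip 25 mm in diameter 36 to 60 mm above the underside, top at 66 mm. 80 to 150 g. Point on its axis, 33 mm above the underside (the grip is 3 to 27 mm above it); z up. Any yaw; yaw does not matter.
- bar_centre (a point): Loose hand printing stamp: narrow rectangular base 50 (its x) by 22 mm, 20 mm thick, brown wood over 4 mm black rubber; pale knob in the middle: 18 mm neck, then a grip 25 mm in diameter 36 to 60 mm above the underside, top at 66 mm. 80 to 150 g. Point on its axis, 33 mm above the underside (the grip is 3 to 27 mm above it); z up. Any yaw; yaw does not matter.
- cross_centre (a point): Loose hand printing stamp: plus-shaped base, two crossed bars 50 by 17 mm, 20 mm thick, brown wood over 4 mm black rubber; pale knob in the middle: 18 mm neck, then a grip 25 mm in diameter 36 to 60 mm above the underside, top at 66 mm. 80 to 150 g. Point on its axis, 33 mm above the underside (the grip is 3 to 27 mm above it); z up. Any yaw; yaw does not matter.
- pad_round: Fixed grey felt pad, 60 by 60 by 3 mm, in the pocket of the full rack in which the round stamp stands at the start; it stays there and so marks that stamp's original pocket. Origin at the centre of its underside. All four pads look alike.
- pad_square: Fixed grey felt pad, 60 by 60 by 3 mm, in the pocket of the full rack in which the square stamp stands at the start; it stays there and so marks that stamp's original pocket. Origin at the centre of its underside. All four pads look alike.
- pad_bar: Fixed grey felt pad, 60 by 60 by 3 mm, in the pocket of the full rack in which the bar stamp stands at the start; it stays there and so marks that stamp's original pocket. Origin at the centre of its underside. All four pads look alike.
- pad_cross: Fixed grey felt pad, 60 by 60 by 3 mm, in the pocket of the full rack in which the cross stamp stands at the start; it stays there and so marks that stamp's original pocket. Origin at the centre of its underside. All four pads look alike.
Mind the look-alikes: they are no part of the job. What is shaped like the part that bears bar_centre but blue or turquoise is not meant.

How it is judged (in metres and radians):
At the end, for the whole second after the job is handed in: All four stamps stand in the empty rack, released and at rest, upright within 0.12 rad, each within 16 mm of its pocket's middle along and across the rack and within 5 mm of standing height, in reverse order: the one that began in the full rack's pocket at y is in the pocket at -y (x of round_centre in the frame of rack_to between -0.016 and 0.016 m and z of round_centre in the frame of rack_to between 0.034 and 0.044 m and angle between each of round_centre, square_centre, bar_centre, cross_centre's own z axis and vertical below 0.12 rad and linear speed of each of stamp_round, stamp_square, stamp_bar, stamp_cross below 0.02 m/s and contact force between each of stamp_round, stamp_square, stamp_bar, stamp_cross and the fingers below 0.05 N and ((y of pad_round in the frame of rack_from between -0.125 and -0.085 m and y of round_centre in the frame of rack_to between 0.089 and 0.121 m) or (y of pad_round in the frame of rack_from between -0.055 and -0.015 m and y of round_centre in the frame of rack_to between 0.019 and 0.051 m) or (y of pad_round in the frame of rack_from between 0.015 and 0.055 m and y of round_centre in the frame of rack_to between -0.051 and -0.019 m) or (y of pad_round in the frame of rack_from between 0.085 and 0.125 m and y of round_centre in the frame of rack_to between -0.121 and -0.089 m)) and x of square_centre in the frame of rack_to between -0.016 and 0.016 m and z of square_centre in the frame of rack_to between 0.034 and 0.044 m and ((y of pad_square in the frame of rack_from between -0.125 and -0.085 m and y of square_centre in the frame of rack_to between 0.089 and 0.121 m) or (y of pad_square in the frame of rack_from between -0.055 and -0.015 m and y of square_centre in the frame of rack_to between 0.019 and 0.051 m) or (y of pad_square in the frame of rack_from between 0.015 and 0.055 m and y of square_centre in the frame of rack_to between -0.051 and -0.019 m) or (y of pad_square in the frame of rack_from between 0.085 and 0.125 m and y of square_centre in the frame of rack_to between -0.121 and -0.089 m)) and x of bar_centre in the frame of rack_to between -0.016 and 0.016 m and z of bar_centre in the frame of rack_to between 0.034 and 0.044 m and ((y of pad_bar in the frame of rack_from between -0.125 and -0.085 m and y of bar_centre in the frame of rack_to between 0.089 and 0.121 m) or (y of pad_bar in the frame of rack_from between -0.055 and -0.015 m and y of bar_centre in the frame of rack_to between 0.019 and 0.051 m) or (y of pad_bar in the frame of rack_from between 0.015 and 0.055 m and y of bar_centre in the frame of rack_to between -0.051 and -0.019 m) or (y of pad_bar in the frame of rack_from between 0.085 and 0.125 m and y of bar_centre in the frame of rack_to between -0.121 and -0.089 m)) and x of cross_centre in the frame of rack_to between -0.016 and 0.016 m and z of cross_centre in the frame of rack_to between 0.034 and 0.044 m and ((y of pad_cross in the frame of rack_from between -0.125 and -0.085 m and y of cross_centre in the frame of rack_to between 0.089 and 0.121 m) or (y of pad_cross in the frame of rack_from between -0.055 and -0.015 m and y of cross_centre in the frame of rack_to between 0.019 and 0.051 m) or (y of pad_cross in the frame of rack_from between 0.015 and 0.055 m and y of cross_centre in the frame of rack_to between -0.051 and -0.019 m) or (y of pad_cross in the frame of rack_from between 0.085 and 0.125 m and y of cross_centre in the frame of rack_to between -0.121 and -0.089 m))); the robot touches nothing.
It fails at once if a stamp is tipped over (angle between any of round_centre, square_centre, bar_centre, cross_centre's own z axis and vertical above 0.8 rad).
It fails at once if a stamp is dropped or thrown (falls free from more than about 30 mm) ((linear speed of stamp_round above 0.75 m/s and contact force between stamp_round and the fingers below 0.05 N) or (linear speed of stamp_square above 0.75 m/s and contact force between stamp_square and the fingers below 0.05 N) or (linear speed of stamp_bar above 0.75 m/s and contact force between stamp_bar and the fingers below 0.05 N) or (linear speed of stamp_cross above 0.75 m/s and contact force between stamp_cross and the fingers below 0.05 N)).
It also fails if it takes over 106 s, if anything falls off the work surface, if the arm or the gripper's body presses on something with over 40 N, if the wrist force passes 120 N, or if a joint passes its speed limit or range.

### The arm

A 6-joint arm with a two-finger parallel gripper is mounted at the origin on the work surface. World frame = base frame: x ahead of the robot, y to its left, z up, the work surface at z = 0. Lengths are in mm, angles in rad, forces in N, time in s.
With the tool pointing down it reaches from about 350 to 775 mm from the base axis. Payload 7.3 kg.
Tool frame: the origin (TCP) lies on the mounting face of the last link; the fingertips stand 178 mm ahead of it and the grasp point (between the pads) lies 159 mm ahead of it (bot.grip_point_offset is the distance from the TCP to the grasp point, in mm); x points along the fingers, y is the direction in which the jaws open and shut, and the axes are right-handed (so a half turn about x gives the same grasp; the last joint's range is limited). The gripper opens to 92 mm and grips with 3 to 60 N. Pads are 19 mm wide; open, the fingers measure 130 mm over their backs; the gripper's body (75 mm by 190 mm) begins 47 mm behind the grasp point.
Start: joints at [1.136, 0.342, 1.524, -0, 1.275, -0.146], TCP at [149.499, 503.267, 404.741] pointing down, gripper open.
Joint ranges: [-2.53, 2.53], [-0.77, 2.02], [0.04, 2.7], [-1, 4.14], [0.28, 2.66], [-3.11, 3.11]. Speed limits (rad/s): [2.57, 2.57, 3.14, 3.14, 3.14, 3.14].

### API

Orientations are given as [roll, pitch, yaw] about the fixed x, y, z axes, in that order (R = Rz(yaw) Ry(pitch) Rx(roll)).
In Python, from plant import bot gives the robot as it stands.
- The arm moves only by the tool arm_command, never from a script. Its argument "moves" is a list of rows, each a list of 5 numbers: the shift along the tool's x, y, z in cm, then the turn about the tool's x in degrees, then the opening, from 0 (shut) to 1 (fully open). A call has 1 to 10 rows; each row is the pose to reach, as a shift and turn from the pose measured when the call began, along the tool's axes at that moment; what a row does not reach only later rows make up. A row lasts 1/10 s, in which the tool goes at most 50 mm and 8.59 degrees, less where a joint would pass 70% of its speed; a pose out of reach is approached as far as the arm can. A call with a gripper value outside its range is refused whole. The fingers move at their own pace and stop on an object; the grip force is fixed at half the most. Time passes only in rows, so rows that repeat a pose let the fingers close. It gives the time, the measured TCP pose, the force and the opening at its end, in the units of the state.
- bot.get_obs(): the state, without advancing time (a new reading comes with each control period).
- bot.capture(name): name is "scene" or "top"; returns a dict with "frame" (384x512x3 uint8, blue, green, red), "K" (3x3 intrinsics, pixels), "k1" (the pictures are not rectified: a ray, as slopes to the right and down, at radius r is drawn at 1 + k1 r^2 times it, then the intrinsics apply), "origin" and "orientation" of the camera in the world. Camera axes: x right, y down, z forward; pixel columns grow to the right and rows downward; lengths in mm; the calibration is good to about 2 mm. A picture is of the moment at which its call begins. There is no depth.
- bot.close_job(): hands the job in, once; it reports no verdict.
The state is a dict: "time": time; "joint_positions": joint angles; "dq": joint speeds; "tau": joint torques, N m; "tool_pos": TCP position; "tcp_rot": TCP orientation; "contact_force": force on the tool from outside, world axes, zero at the start; "moment": the same for the moment, N m; "grip_width": finger opening in mm.
Only numpy, scipy, OpenCV 4.12 (cv2) and the standard library are available. Lean on these libraries where they do the work, as an engineer would, in place of code of your own. Each camera call takes 0.05 s, during which the arm holds its last target.

## Working session

There is one attempt and no reset: what is moved stays moved. The work goes in short steps, Python scripts to look and compute and a tool call to move; the robot and the scene stay as the last step left them, time stands still between calls to the robot, and variables do not carry over. Pictures are saved under pics/ and viewed, and the job is handed in when it is done.

Besides the shell and the picture viewer there is one more tool, called after ">>>" in YAML: its name, and indented under it one key for each argument. arm_command: Moves the arm, as the interface text tells. Its arguments: {"type":"object","properties":{"moves":{"type":"array"}},"required":["moves"]}

```bash
ls; mkdir -p pics
python3 - <<'E'
from plant import bot
import cv2
print(bot.get_obs(), bot.grip_point_offset)
for n in("scene","top"):
    c=bot.capture(n); cv2.imwrite(f"pics/{n}0.png",c["frame"]); print(n,c["K"],c["k1"],c["origin"],c["orientation"])
E
```

```text
pics
{'time': 0.0, 'joint_positions': array([ 1.13599037e+00,  3.42703116e-01,  1.52501374e+00,  1.78787666e-06,
        1.27539846e+00, -1.46012439e-01]), 'dq': array([-1.64177880e-03, -1.08219336e-03, -3.37633529e-04, -2.22161661e-03,
        7.26769302e-05,  2.47975780e-03]), 'tau': array([-2.66016259e-04, -4.31237733e+01, -2.44220299e+01,  7.19393953e-02,
        5.58361982e-02, -1.01184066e-04]), 'tool_pos': array([149.44385185, 503.13697338, 404.05607698]), 'tcp_rot': array([-1.71793156,  1.56927365, -2.00672559]), 'contact_force': array([ 0.22758329, -0.35792507, -0.17138109]), 'moment': array([ 0.01721618, -0.02346859,  0.02327083]), 'grip_width': 91.64653795211926} 159.20000000000002
scene [[424.15835375   0.         255.55232365]
 [  0.         424.15835375 190.33290535]
 [  0.           0.           1.        ]] -0.12508512207951536 [ 937.50212525 -453.14907429  623.75643203] [-2.34481456e+00  1.31118350e-03  6.40961213e-01]
top [[472.98367697   0.         249.86038075]
 [  0.         472.98367697 189.1467322 ]
 [  0.           0.           1.        ]] -0.10374803192869245 [523.65161143 -10.25080168 841.55156033] [-3.02892837 -0.03821438 -1.54408348]
```

View pics/top0.png

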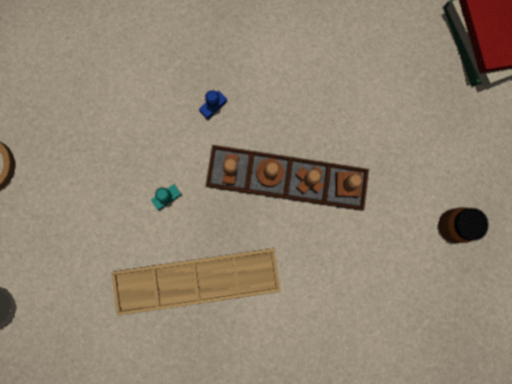

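View pics/scene0.png

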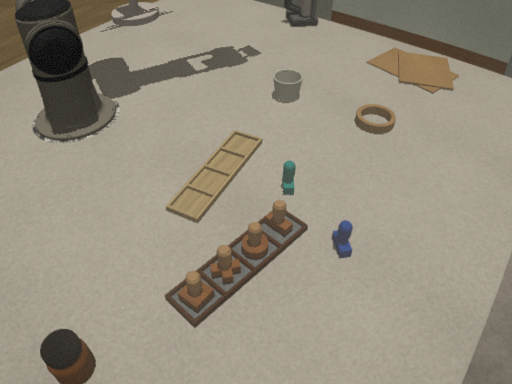

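The top view shows dark rack corners near (212,147), (368,168), (363,209), (206,187), with bar, round, cross and square from left to right. The plywood rack's corners are near (113,271), (275,250), (279,291), (119,313). The blue and turquoise bars are decoys. I'll enlarge both views.

```bash
cat > h.py <<'E'
import numpy as np, cv2
from scipy.spatial.transform import Rotation as R
from scipy.optimize import least_squares
def rot(e): return R.from_euler('xyz',e).as_matrix()
def proj(c,P):
    P=np.atleast_2d(P); q=(P-c["origin"])@rot(c["orientation"])
    s=q[:,:2]/q[:,2:]; s=s*(1+c["k1"]*(s**2).sum(1,keepdims=True))
    return s@c["K"][:2,:2].T+c["K"][:2,2]
def ray(c,uv):
    uv=np.array(uv,float).reshape(-1,1,2)
    s=cv2.undistortPoints(uv,c["K"],np.array([c["k1"],0,0,0,0])).reshape(-1,2)
    return np.c_[s,np.ones(len(s))]@rot(c["orientation"]).T
def plane(c,uv,z):
    d=ray(c,uv); return c["origin"]+d*((z-c["origin"][2])/d[:,2])[:,None]
E
python3 - <<'E'
from plant import bot
import cv2,pickle
C={n:bot.capture(n) for n in("top","scene")}
pickle.dump(C,open("c0.pkl","wb"))
t=C["top"]["frame"];s=C["scene"]["frame"]
cv2.imwrite("pics/t_a.png",cv2.resize(t[135:225,195:380],None,fx=4.3,fy=4.3,interpolation=cv2.INTER_CUBIC))
cv2.imwrite("pics/t_b.png",cv2.resize(t[240:325,105:290],None,fx=4.3,fy=4.3,interpolation=cv2.INTER_CUBIC))
cv2.imwrite("pics/s_a.png",cv2.resize(s[120:320,160:320],None,fx=3,fy=3,interpolation=cv2.INTER_CUBIC))
E
```

```text
(no output)
```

View pics/t_a.png

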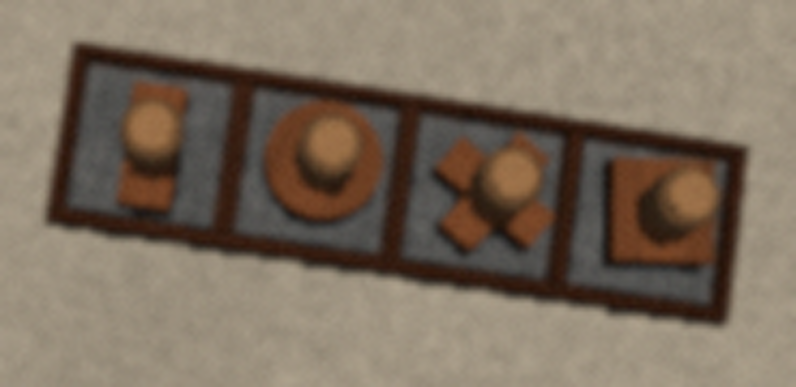

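View pics/t_b.png

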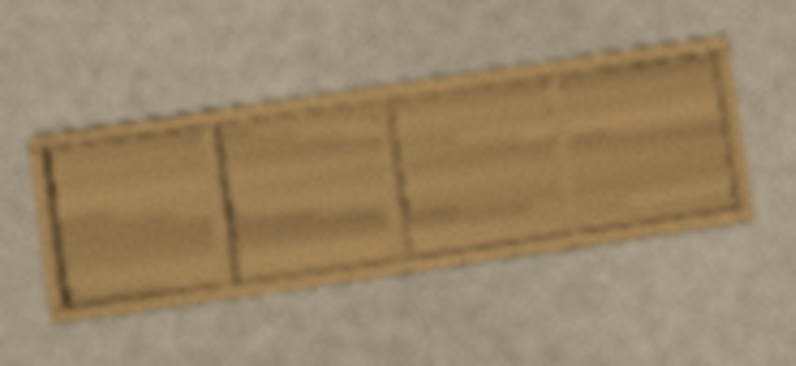

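View pics/s_a.png

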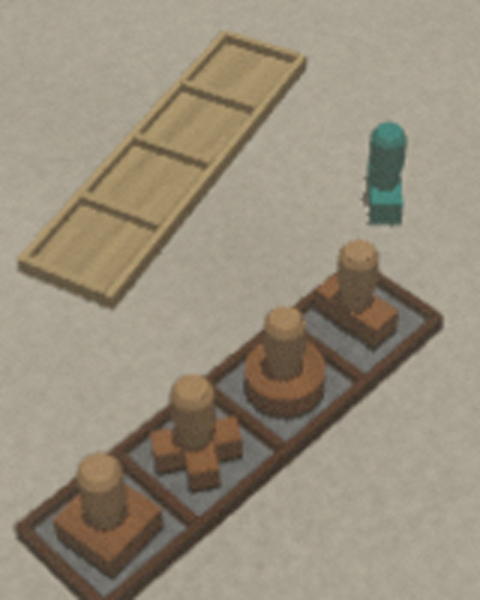

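```bash
cat > fit.py <<'E'
from h import *; import pickle
C=pickle.load(open("c0.pkl","rb")); t,s=C["top"],C["scene"]
f=lambda p,o:(np.array(p,float)+.5)/4.3-.5+o
fs=lambda p:(np.array(p,float)+.5)/3-.5+[160,120]
A=f([(77,46),(746,148),(726,321),(50,221)],[195,135]); B=f([(30,138),(727,38),(751,217),(55,322)],[105,240])
def W(p,L): c,n=np.cos(p[2]),np.sin(p[2]); L=np.array(L,float); return np.c_[p[0]+c*L[:,0]-n*L[:,1],p[1]+n*L[:,0]+c*L[:,1],L[:,2]]
def fit(px,zs):
    L=[(38,143,zs[0]),(38,-143,zs[1]),(-38,-143,zs[2]),(-38,143,zs[3])]
    r=least_squares(lambda p:(proj(t,W(p,L))-px).ravel(),[400,50,0],x_scale=[100,100,.1]); print(r.x,r.fun.round(1)); return r.x
pA=fit(A,[14]*4); pB=fit(B,[0,0,14,14])
for nm,c in C.items():
    im=cv2.resize(c["frame"],None,fx=3,fy=3,interpolation=cv2.INTER_CUBIC)
    for p in(pA,pB):
        rects=[(-38,38,-143,143,14),(-38,38,-143,143,0)]+[(-32,32,y-32,y+32,14) for y in(-105,-35,35,105)]
        for x0,x1,y0,y1,z in rects:
            q=proj(c,W(p,[(x0,y0,z),(x1,y0,z),(x1,y1,z),(x0,y1,z)]))
            cv2.polylines(im,[((q+.5)*3-.5).round().astype(int)],True,(0,255,0) if z else (255,0,255),1)
    x,y=(100,125) if nm=="top" else (150,120)
    im=im[y*3:(y+200)*3,x*3:(x+266)*3]; cv2.imwrite(f"pics/fit_{nm}.png",im)
kt=f([(152,128),(331,144),(511,174),(690,195)],[195,135]); ks=fs([(358,254),(284,322),(193,391),(100,469)])
bt=f([(153,148),(324,160),(496,191),(662,210)],[195,135])
for i,n in enumerate(["bar","round","cross","square"]):
    r=least_squares(lambda P:np.r_[proj(t,P)[0]-kt[i],proj(s,P)[0]-ks[i]],[520,0,70])
    k=plane(t,kt[i],72)[0];b=plane(t,bt[i],29)[0]
    c,m=np.cos(pA[2]),np.sin(pA[2]); d=k[:2]-pA[:2]
    print(n,"tri",r.x.round(1),np.abs(r.fun).max().round(2),"knob72",k.round(1),"base29",b.round(1),"local",(c*d[0]+m*d[1]).round(1),(-m*d[0]+c*d[1]).round(1))
for y in(-105,-35,35,105): print(y,W(pB,[(0,y,0)]).round(1),W(pA,[(0,y,0)]).round(1))
E
python3 fit.py
```

```text
[ 6.41420623e+02 -1.06924344e+02 -1.17344552e-01] [-0.8 -0.8  1.1 -0.6  1.   0.8 -1.2  0.5]
[4.54877288e+02 5.05217613e+01 1.74542664e-01] [ 0.9 -0.7 -0.7 -1.1  1.   0.9 -1.3  0.9]
bar tri [652.6  -3.   68.9] 0.48 knob72 [651.5  -3.5  72. ] base29 [650.5  -3.8  29. ] local -2.1 103.9
round tri [648.8 -72.1  68. ] 0.44 knob72 [647.6 -72.3  72. ] base29 [647.9 -73.   29. ] local 2.1 35.1
cross tri [ 639.2 -142.1   68.8] 0.38 knob72 [ 638.2 -142.    72. ] base29 [ 637.5 -143.3   29. ] local 1.0 -35.3
square tri [ 633.5 -211.7   70.4] 0.73 knob72 [ 632.4 -212.2   72. ] base29 [ 631.9 -211.8   29. ] local 3.3 -105.6
-105 [[473.1 -52.9   0. ]] [[ 629.1 -211.2    0. ]]
-35 [[461.   16.1   0. ]] [[ 637.3 -141.7    0. ]]
35 [[448.8  85.    0. ]] [[645.5 -72.2   0. ]]
105 [[436.6 153.9   0. ]] [[653.7  -2.6   0. ]]
```

```bash
ls pics
```

```text
fit_scene.png
fit_top.png
s_a.png
scene0.png
t_a.png
t_b.png
top0.png
```

View pics/fit_top.png

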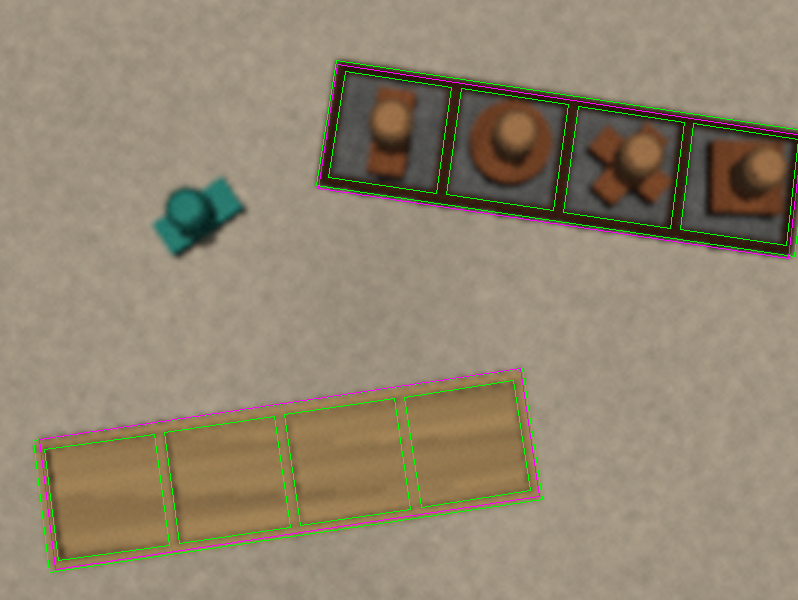

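View pics/fit_scene.png

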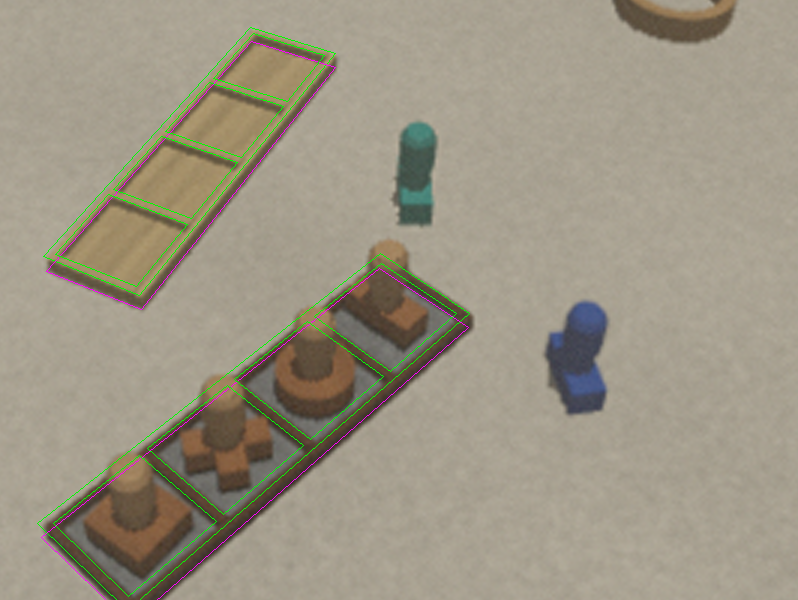

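The top overlay matches both racks to about 1 px, and the scene overlay to within about 2 mm. The knob positions triangulated from the two views agree too. The plan is to have the jaws open across the rows (world x).

```bash
cat > go.py <<'E'
# usage: go.py gx gy gz(tip grip point, world mm) [yaw target of jaw axis deg, mod 180]
import sys; from h import *; from plant import bot
o=bot.get_obs(); M=rot(o["tcp_rot"]); g=o["tool_pos"]+M[:,0]*bot.grip_point_offset
print("t %.2f grip"%o["time"],g.round(1),"tilt",M[:,0].round(4),"jaw",np.degrees(np.arctan2(M[1,1],M[0,1])).round(2),"F",o["contact_force"].round(2),"w",o["grip_width"].round(1),"q",o["joint_positions"].round(2))
a=[float(v) for v in sys.argv[1:]]
if len(a)>=3:
    print("shift cm",(M.T@(np.array(a[:3])-g)/10).round(2))
if len(a)>3:
    d=(a[3]-np.degrees(np.arctan2(M[1,1],M[0,1]))+90)%180-90   # world yaw change; tool x is down => turn sign -
    print("turn about tool x deg",(-d*np.sign(-M[2,0])).round(2))
E
python3 go.py 652 -3.2 180 0
```

```text
Traceback (most recent call last):
  File "go.py", line 4, in <module>
    print("t %.2f grip"%o["time"],g.round(1),"tilt",M[:,0].round(4),"jaw",np.degrees(np.arctan2(M[1,1],M[0,1])).round(2),"F",o["contact_force"].round(2),"w",o["grip_width"].round(1),"q",o["joint_positions"].round(2))
                                                                                                                                                             ^^^^^^^^^^^^^^^^^^^^^
AttributeError: 'float' object has no attribute 'round'
```

```bash
sed -i 's/o\["grip_width"\].round(1)/round(o["grip_width"],1)/' go.py
python3 go.py 652 -3.2 180 0
```

```text
t 0.20 grip [149.4 503.1 245.1] tilt [-3.e-04 -7.e-04 -1.e+00] jaw 73.45 F [-0.09 -0.25 -0.23] w 91.9 q [ 1.14  0.34  1.52 -0.    1.28 -0.15]
shift cm [  6.53 -34.21  62.6 ]
turn about tool x deg 73.45
```

>>> arm_command:
  moves:
    - [0,-2.1,3.85,7.3,1]
    - [0,-4.2,7.7,14.6,1]
    - [0,-6.3,11.55,21.9,1]
    - [0,-8.4,15.4,29.2,1]
    - [0,-10.5,19.25,36.5,1]
    - [0,-12.6,23.1,43.8,1]
    - [0,-14.7,26.95,51.1,1]
    - [0,-16.8,30.8,58.4,1]
    - [0,-18.9,34.65,65.7,1]
    - [0,-21,38.5,73.4,1]

```text
time: 1.2
tool_pos: [459.7, 190.7, 404.4]
tcp_rot: [-0.512, 1.57, -2.087]
contact_force: [0.6, -0.0, 0.9]
grip_width: 91.9
```

```bash
python3 go.py 652 -3.2 150 0
```

```text
t 1.20 grip [459.6 190.6 245.2] tilt [-4.e-04 -7.e-04 -1.e+00] jaw -0.26 F [ 0.6  -0.03  0.88] w 91.9 q [ 0.24  0.29  1.6  -0.    1.25  0.24]
shift cm [ 9.53 19.33 19.28]
turn about tool x deg -0.26
```

>>> arm_command:
  moves:
    - [1.5,3.2,3.2,0,1]
    - [3,6.4,6.4,0,1]
    - [4.5,9.6,9.6,0,1]
    - [6,12.9,12.9,0,1]
    - [8,16.1,16.1,-0.2,1]
    - [9.5,19.3,19.3,-0.2,1]
    - [9.5,19.3,19.3,-0.2,1]
    - [9.5,19.3,19.3,-0.2,1]

```text
time: 2.0
tool_pos: [651.9, -4.1, 308.0]
tcp_rot: [-1.529, 1.568, -3.102]
contact_force: [0.1, -0.2, -0.0]
grip_width: 91.8
```

```bash
python3 go.py 652 -3.2 57 0
```

```text
t 2.00 grip [651.5  -4.2 148.8] tilt [-3.e-03 -1.e-04 -1.e+00] jaw -0.16 F [ 0.15 -0.17 -0.05] w 91.8 q [-0.12  0.66  1.27 -0.    1.22 -0.12]
shift cm [ 9.18  0.08 -0.1 ]
turn about tool x deg -0.16
```

>>> arm_command:
  moves:
    - [2,0,-0.1,0,1]
    - [4,0,-0.1,0,1]
    - [6,0,-0.1,0,1]
    - [7.5,0,-0.1,0,1]
    - [8.5,0,-0.1,0,1]
    - [9.2,0,-0.1,0,1]
    - [9.2,0,-0.1,0,1]

```text
time: 2.7
tool_pos: [651.4, -2.8, 215.5]
tcp_rot: [-1.582, 1.567, 3.128]
contact_force: [-0.2, -0.0, -0.7]
grip_width: 91.7
```

```bash
cat > snap.py <<'E'
import sys,cv2; from plant import bot
f=bot.capture(sys.argv[1])["frame"]; x,y,w,h=map(int,sys.argv[3:7])
cv2.imwrite("pics/"+sys.argv[2],cv2.resize(f[y:y+h,x:x+w],None,fx=3,fy=3,interpolation=cv2.INTER_CUBIC))
E
python3 go.py 652 -3.2 57 0; python3 snap.py scene g1.png 160 100 200 190
```

```text
t 2.70 grip [650.8  -2.8  56.3] tilt [-3.9e-03  1.0e-04 -1.0e+00] jaw -0.14 F [-0.17 -0.03 -0.72] w 91.7 q [-0.12  0.75  1.36 -0.    1.03 -0.12]
shift cm [-0.07  0.12  0.04]
turn about tool x deg -0.14
```

View pics/g1.png

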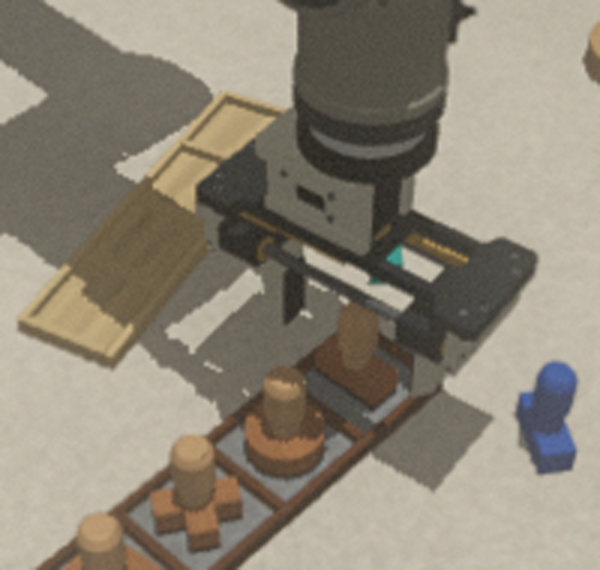

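The bar's knob at (357,335) in this crop sits midway between the fingers at about (295,290) and (425,355). Closing.

>>> arm_command:
  moves:
    - [0,0.1,0,0,0.5]
    - [0,0.1,0,0,0.3]
    - [0,0.1,0,0,0]
    - [0,0.1,0,0,0]
    - [0,0.1,0,0,0]
    - [0,0.1,0,0,0]
    - [0,0.1,0,0,0]
    - [0,0.1,0,0,0]
    - [0,0.1,0,0,0]
    - [0,0.1,0,0,0]

```text
time: 3.75
tool_pos: [652.7, -3.0, 216.2]
tcp_rot: [-1.541, 1.568, -3.115]
contact_force: [0.5, -0.4, 0.6]
grip_width: 23.7
```

>>> arm_command:
  moves:
    - [-1,0,0,0,0]
    - [-2,0,0,0,0]
    - [-3.5,0,0,0,0]
    - [-5.5,0,0,0,0]
    - [-7.5,0,0,0,0]
    - [-9.5,0,0,0,0]
    - [-10.5,0,0,0,0]
    - [-11,0,0,0,0]
    - [-11,0,0,0,0]

```text
time: 4.65
tool_pos: [653.0, -3.0, 326.9]
tcp_rot: [-1.431, 1.569, -3.004]
contact_force: [-0.2, 0.7, -1.7]
grip_width: 24.1
```

```bash
python3 go.py 473.1 -52.9 110 5; python3 snap.py scene g2.png 160 70 200 190
```

```text
t 4.65 grip [652.7  -3.  167.7] tilt [-1.8e-03 -3.0e-04 -1.0e+00] jaw -0.15 F [-0.21  0.67 -1.68] w 24.1 q [-0.12  0.64  1.25 -0.    1.26 -0.12]
shift cm [  5.8  -17.94   5.04]
turn about tool x deg -5.15
```

View pics/g2.png

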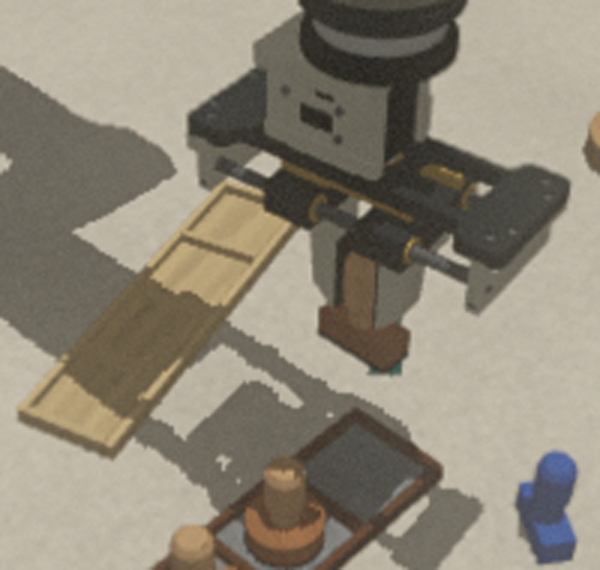

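The stamp is held upright at the (357,330) area, with its old pocket empty. Carrying it to the right-end pocket.

>>> arm_command:
  moves:
    - [0,-2,0.6,0,0]
    - [0,-4.5,1.3,0,0]
    - [0,-7.5,2.1,0,0]
    - [0,-10.5,2.9,0,0]
    - [0,-13.5,3.8,0,0]
    - [1,-16,4.5,0,0]
    - [2,-17.5,5,0,0]
    - [3,-17.9,5.1,0,0]
    - [4,-17.9,5.1,0,0]
    - [4,-17.9,5.1,0,0]

```text
time: 5.7
tool_pos: [473.9, -53.3, 284.9]
tcp_rot: [-1.706, 1.565, 3.004]
contact_force: [-0.3, -0.3, -1.4]
grip_width: 23.8
```

```bash
python3 go.py 473.1 -52.9 55 0; python3 snap.py scene g3.png 130 70 200 190;python3 snap.py top g3t.png 90 140 220 190
```

```text
t 5.70 grip [473.  -53.2 125.7] tilt [-5.7e-03  8.0e-04 -1.0e+00] jaw -0.16 F [-0.32 -0.32 -1.37] w 23.8 q [-0.27  0.4   1.82 -0.    0.93 -0.27]
shift cm [ 7.07  0.05 -0.02]
turn about tool x deg -0.16
```

View pics/g3.png

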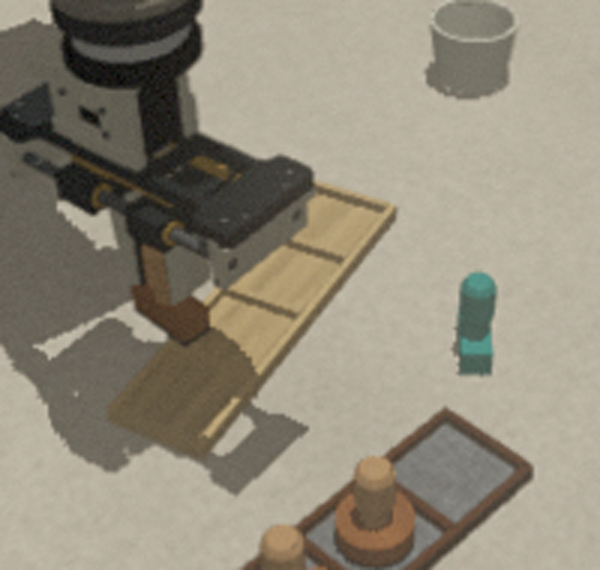

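The held bar is above the near (right-end) pocket at about (185,400). Lowering in stages and checking before release.

>>> arm_command:
  moves:
    - [1.5,0,0,0,0]
    - [3,0,0,0,0]
    - [4.2,0,0,0,0]
    - [5.2,0,0,0,0]
    - [6,0,0,0,0]
    - [6.5,0,0,0,0]
    - [6.8,0,0,0,0]
    - [7,0,0,0,0]
    - [7,0,0,0,0]

```text
time: 6.7
tool_pos: [474.2, -53.3, 216.2]
tcp_rot: [-1.604, 1.567, 3.106]
contact_force: [0.2, -0.6, -1.2]
grip_width: 24.1
```

```bash
python3 go.py 473.1 -52.9 54.5 0; python3 snap.py scene g4.png 130 70 200 190
```

```text
t 6.70 grip [473.6 -53.3  57. ] tilt [-3.5e-03  1.0e-04 -1.0e+00] jaw -0.13 F [ 0.23 -0.58 -1.18] w 24.1 q [-0.27  0.51  1.88 -0.    0.76 -0.27]
shift cm [ 0.25 -0.05 -0.04]
turn about tool x deg -0.13
```

View pics/g4.png

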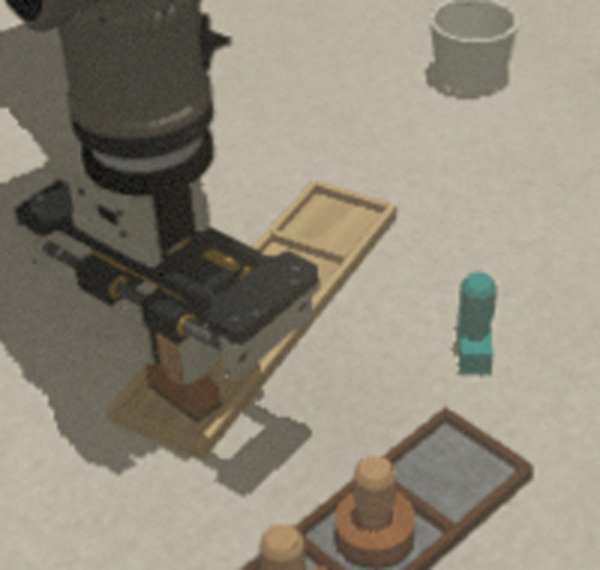

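The bar sits inside the near pocket at about (185,395), clear of its walls. Seating it.

>>> arm_command:
  moves:
    - [0.1,0,0,0,0]
    - [0.2,0,0,0,0]
    - [0.3,0,0,0,0]
    - [0.3,0,0,0,0]
    - [0.3,0,0,0,0]

```text
time: 7.25
tool_pos: [474.2, -53.3, 213.3]
tcp_rot: [-1.584, 1.568, 3.126]
contact_force: [-0.4, -0.5, 0.3]
grip_width: 23.8
```

>>> arm_command:
  moves:
    - [0.03,0,0,0,0]
    - [0.03,0,0,0,0.4]
    - [0,0,0,0,0.6]
    - [0,0,0,0,0.6]
    - [0,0,0,0,0.6]
    - [-2,0,0,0,0.7]
    - [-4.5,0,0,0,0.8]
    - [-7,0,0,0,0.8]
    - [-9,0,0,0,0.8]
    - [-9.5,0,0,0,0.8]

```text
time: 8.25
tool_pos: [475.0, -53.5, 310.3]
tcp_rot: [0.581, 1.569, -0.992]
contact_force: [0.0, -0.6, 0.3]
grip_width: 73.3
```

```bash
python3 go.py 648.8 -72.1 148 0; python3 snap.py scene g5.png 130 70 200 190
```

```text
t 8.25 grip [475.1 -53.6 151.1] tilt [ 7.0e-04 -1.1e-03 -1.0e+00] jaw -0.13 F [ 0.05 -0.55  0.31] w 73.3 q [-0.27  0.36  1.79 -0.    0.99 -0.27]
shift cm [ 0.33 17.38  1.81]
turn about tool x deg -0.13
```

View pics/g5.png

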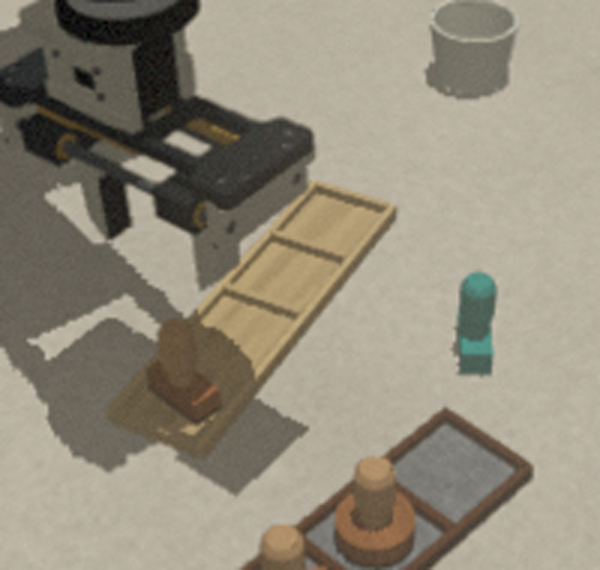

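The bar stands upright in the near pocket (about (183,370)). Now the round stamp.

>>> arm_command:
  moves:
    - [0,2,0.2,0,1]
    - [0,5,0.5,0,1]
    - [0,8.5,0.9,0,1]
    - [0,12,1.3,0,1]
    - [0,15,1.6,0,1]
    - [0.3,17,1.8,0,1]
    - [0.3,17.4,1.8,0,1]
    - [0.3,17.4,1.8,0,1]

```text
time: 9.1
tool_pos: [648.6, -71.7, 305.0]
tcp_rot: [-1.522, 1.568, -3.095]
contact_force: [0.7, -0.3, 0.4]
grip_width: 91.8
```

```bash
python3 go.py 648.8 -72.1 57 0; python3 snap.py top g6t.png 80 140 260 190
```

```text
t 9.10 grip [648.1 -71.7 145.8] tilt [-3.e-03 -1.e-04 -1.e+00] jaw -0.12 F [ 0.75 -0.34  0.36] w 91.8 q [-0.23  0.66  1.27 -0.    1.21 -0.22]
shift cm [8.88 0.1  0.04]
turn about tool x deg -0.12
```

View pics/g6t.png

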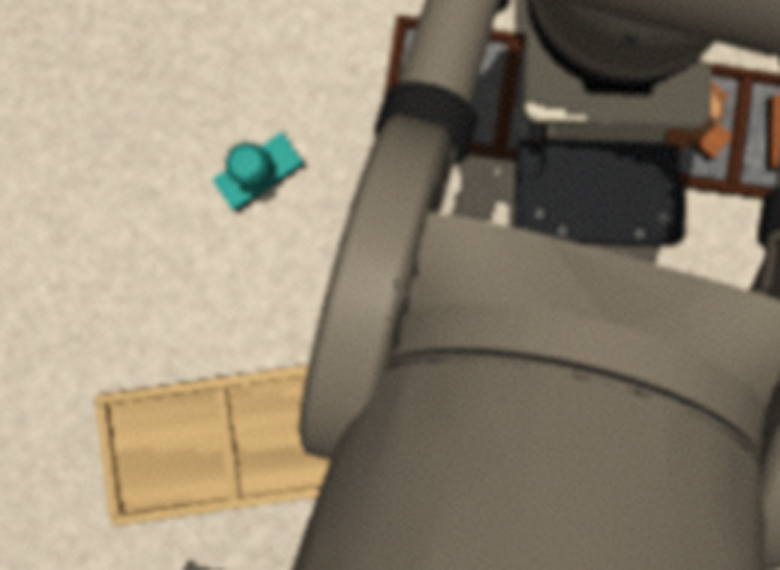

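The arm hides the placed bar from above, so I'll check it later. Descending on the round knob, then closing.

>>> arm_command:
  moves:
    - [2,0.1,0,0,1]
    - [4,0.1,0,0,1]
    - [6,0.1,0,0,1]
    - [7.5,0.1,0,0,1]
    - [8.5,0.1,0,0,1]
    - [8.9,0.1,0,0,1]
    - [8.9,0.1,0,0,1]

```text
time: 9.85
tool_pos: [648.8, -71.7, 216.5]
tcp_rot: [-1.504, 1.568, -3.077]
contact_force: [0.2, -0.2, 0.3]
grip_width: 91.8
```

>>> arm_command:
  moves:
    - [0,0.1,0,0,0.5]
    - [0,0.1,0,0,0.3]
    - [0,0.1,0,0,0]
    - [0,0.1,0,0,0]
    - [0,0.1,0,0,0]
    - [0,0.1,0,0,0]
    - [0,0.1,0,0,0]
    - [0,0.1,0,0,0]
    - [0,0.1,0,0,0]

```text
time: 10.75
tool_pos: [649.8, -71.7, 216.4]
tcp_rot: [-1.509, 1.568, -3.082]
contact_force: [-1.1, 0.5, 0.5]
grip_width: 24.8
```

>>> arm_command:
  moves:
    - [-1,0,0,0,0]
    - [-2,0,0,0,0]
    - [-3.5,0,0,0,0]
    - [-5.5,0,0,0,0]
    - [-7.5,0,0,0,0]
    - [-9.5,0,0,0,0]
    - [-10.5,0,0,0,0]
    - [-11,0,0,0,0]
    - [-11,0,0,0,0]

```text
time: 11.65
tool_pos: [650.1, -71.6, 327.1]
tcp_rot: [-1.36, 1.569, -2.932]
contact_force: [0.4, 0.6, -0.8]
grip_width: 23.8
```

```bash
python3 go.py 461 16.1 120 0; python3 snap.py scene g7.png 130 70 200 190
```

```text
t 11.65 grip [649.7 -71.7 167.9] tilt [-2.1e-03 -5.0e-04 -1.0e+00] jaw -0.12 F [ 0.37  0.6  -0.8 ] w 23.8 q [-0.23  0.64  1.24 -0.    1.26 -0.22]
shift cm [  4.83 -18.88  -8.74]
turn about tool x deg -0.12
```

View pics/g7.png

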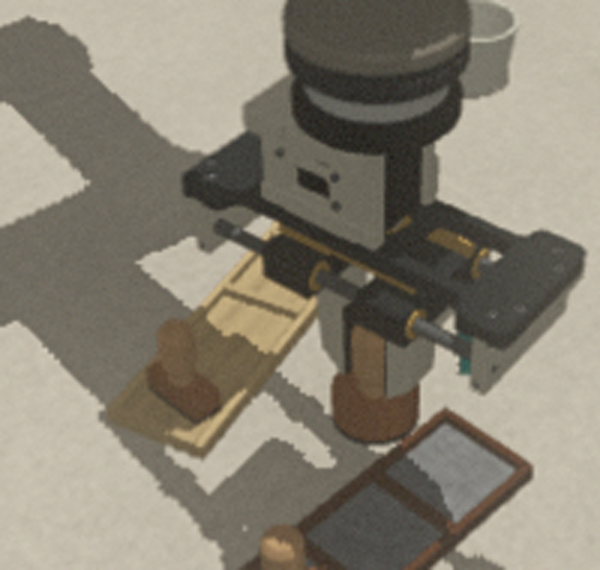

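The round stamp is held upright at (375,385), and the bar still stands in its pocket. Carrying to the next pocket.

>>> arm_command:
  moves:
    - [0,-2,-0.9,0,0]
    - [0,-5,-2.3,0,0]
    - [0,-8.5,-3.9,0,0]
    - [0,-12,-5.5,0,0]
    - [0,-15.5,-7.1,0,0]
    - [1,-18,-8.3,0,0]
    - [2.5,-18.9,-8.7,0,0]
    - [4.2,-18.9,-8.7,0,0]
    - [4.8,-18.9,-8.7,0,0]
    - [4.8,-18.9,-8.7,0,0]

```text
time: 12.7
tool_pos: [460.8, 15.7, 277.8]
tcp_rot: [-1.612, 1.564, 3.098]
contact_force: [0.1, 0.3, -1.0]
grip_width: 24.1
```

```bash
python3 go.py 461 16.1 56.5 0
```

```text
t 12.70 grip [459.8  15.8 118.6] tilt [-6.3e-03  3.0e-04 -1.0e+00] jaw -0.13 F [ 0.11  0.29 -1.01] w 24.1 q [-0.13  0.38  1.87 -0.    0.9  -0.13]
shift cm [ 6.21  0.16 -0.03]
turn about tool x deg -0.13
```

>>> arm_command:
  moves:
    - [1.5,0.1,0,0,0]
    - [3,0.1,0,0,0]
    - [4.2,0.1,0,0,0]
    - [5.2,0.1,0,0,0]
    - [5.8,0.1,0,0,0]
    - [6.1,0.1,0,0,0]
    - [6.2,0.1,0,0,0]
    - [6.2,0.1,0,0,0]

```text
time: 13.5
tool_pos: [461.6, 15.7, 216.0]
tcp_rot: [-1.599, 1.565, 3.111]
contact_force: [0.2, 0.3, -1.1]
grip_width: 23.7
```

```bash
python3 go.py 461 16.1 54.1 0; python3 snap.py scene g8.png 130 70 200 190
```

```text
t 13.50 grip [460.6  15.8  56.8] tilt [-5.8e-03  2.0e-04 -1.0e+00] jaw -0.13 F [ 0.21  0.31 -1.1 ] w 23.7 q [-0.13  0.49  1.92 -0.    0.74 -0.13]
shift cm [ 0.27  0.04 -0.03]
turn about tool x deg -0.13
```

View pics/g8.png

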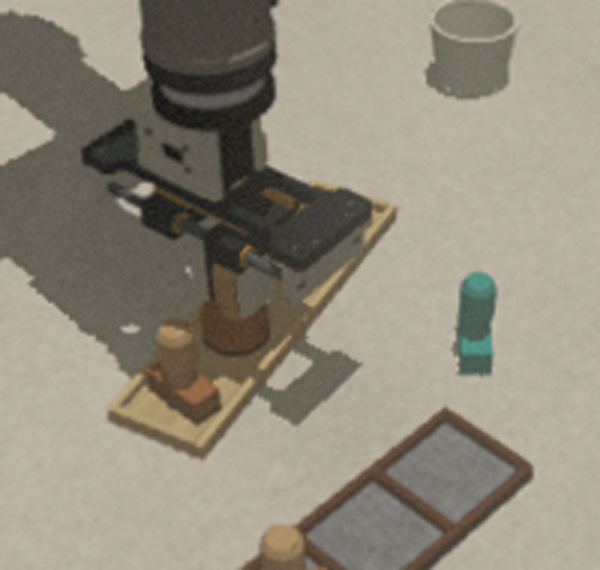

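The round base at (235,325) is inside the second pocket from the right. Seating and releasing.

>>> arm_command:
  moves:
    - [0.1,0,0,0,0]
    - [0.2,0,0,0,0]
    - [0.28,0,0,0,0]
    - [0.28,0,0,0,0]
    - [0.28,0,0,0,0]

```text
time: 14.05
tool_pos: [461.6, 15.7, 213.4]
tcp_rot: [-1.597, 1.565, 3.113]
contact_force: [-1.1, 0.2, -0.4]
grip_width: 23.7
```

>>> arm_command:
  moves:
    - [0.03,0,0,0,0]
    - [0.03,0,0,0,0.4]
    - [0,0,0,0,0.6]
    - [0,0,0,0,0.6]
    - [0,0,0,0,0.6]
    - [-2,0,0,0,0.7]
    - [-4.5,0,0,0,0.8]
    - [-7,0,0,0,0.8]
    - [-9,0,0,0,0.8]
    - [-9.5,0,0,0,0.8]

```text
time: 15.05
tool_pos: [462.6, 15.7, 310.3]
tcp_rot: [-1.324, 1.569, -2.897]
contact_force: [0.0, 0.7, -0.1]
grip_width: 73.5
```

```bash
python3 go.py 639.2 -142.1 148 0
```

```text
t 15.05 grip [462.3  15.6 151.1] tilt [-1.4e-03 -4.0e-04 -1.0e+00] jaw -0.13 F [ 0.02  0.7  -0.14] w 73.5 q [-0.13  0.34  1.82 -0.    0.98 -0.13]
shift cm [ 0.29 17.72 15.73]
turn about tool x deg -0.13
```

>>> arm_command:
  moves:
    - [0,2,1.8,0,1]
    - [0,4.5,4,0,1]
    - [0,7.5,6.7,0,1]
    - [0,10.5,9.3,0,1]
    - [0,13.5,12,0,1]
    - [0,16,14.2,0,1]
    - [0.3,17.4,15.5,0,1]
    - [0.3,17.7,15.8,0,1]
    - [0.3,17.7,15.8,0,1]

```text
time: 15.95
tool_pos: [639.0, -142.9, 305.6]
tcp_rot: [-1.7, 1.567, 3.01]
contact_force: [0.7, 0.8, -0.7]
grip_width: 92.0
```

```bash
python3 go.py 639.2 -142.1 57 0; python3 snap.py scene g9.png 130 70 200 190
```

```text
t 15.95 grip [ 638.4 -142.8  146.4] tilt [-3.7e-03  5.0e-04 -1.0e+00] jaw -0.16 F [ 0.69  0.8  -0.73] w 92.0 q [-0.34  0.66  1.27 -0.    1.22 -0.33]
shift cm [ 8.94  0.11 -0.06]
turn about tool x deg -0.16
```

View pics/g9.png

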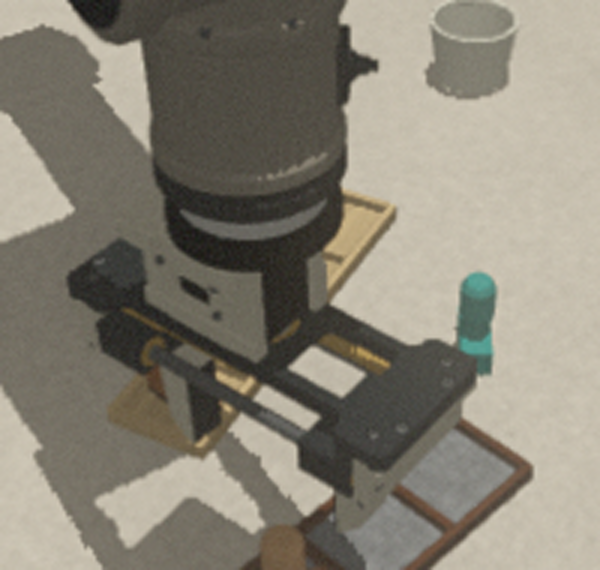

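The gripper is over the cross, whose knob shows at (285,545). The placed stamps are hidden in this view. Descending and gripping.

>>> arm_command:
  moves:
    - [2,0.1,-0.1,0,1]
    - [4,0.1,-0.1,0,1]
    - [6,0.1,-0.1,0,1]
    - [7.5,0.1,-0.1,0,1]
    - [8.5,0.1,-0.1,0,1]
    - [8.95,0.1,-0.1,0,1]
    - [8.95,0.1,-0.1,0,1]

```text
time: 16.7
tool_pos: [639.3, -141.1, 216.5]
tcp_rot: [-1.745, 1.567, 2.966]
contact_force: [0.4, 0.2, -0.5]
grip_width: 92.2
```

>>> arm_command:
  moves:
    - [0,0.1,0,0,0.5]
    - [0,0.1,0,0,0.3]
    - [0,0.1,0,0,0]
    - [0,0.1,0,0,0]
    - [0,0.1,0,0,0]
    - [0,0.1,0,0,0]
    - [0,0.1,0,0,0]
    - [0,0.1,0,0,0]
    - [0,0.1,0,0,0]

```text
time: 17.6
tool_pos: [640.3, -141.0, 216.4]
tcp_rot: [-1.743, 1.567, 2.967]
contact_force: [0.4, -0.3, -2.0]
grip_width: 24.5
```

>>> arm_command:
  moves:
    - [-1,0,0,0,0]
    - [-2,0,0,0,0]
    - [-3.5,0,0,0,0]
    - [-5.5,0,0,0,0]
    - [-7.5,0,0,0,0]
    - [-9.5,0,0,0,0]
    - [-10.5,0,0,0,0]
    - [-11,0,0,0,0]
    - [-11,0,0,0,0]

```text
time: 18.5
tool_pos: [640.7, -141.1, 327.1]
tcp_rot: [-1.694, 1.568, 3.016]
contact_force: [-0.6, 0.5, -1.8]
grip_width: 24.1
```

```bash
python3 go.py 448.8 85 120 0; python3 snap.py scene g10.png 130 100 200 190
```

```text
t 18.50 grip [ 640.2 -141.   167.9] tilt [-3.1e-03  4.0e-04 -1.0e+00] jaw -0.11 F [-0.58  0.48 -1.78] w 24.1 q [-0.33  0.65  1.23 -0.    1.26 -0.33]
shift cm [  4.86 -19.17 -22.57]
turn about tool x deg -0.11
```

View pics/g10.png

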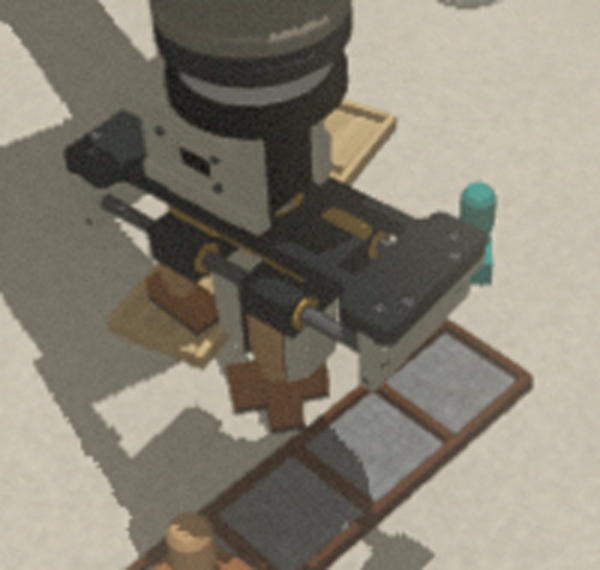

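The cross is held upright at (280,385). Carrying.

>>> arm_command:
  moves:
    - [0,-1.5,-1.8,0,0]
    - [0,-3.8,-4.5,0,0]
    - [0,-6.3,-7.4,0,0]
    - [0,-8.8,-10.4,0,0]
    - [0,-11.3,-13.3,0,0]
    - [0,-13.8,-16.3,0,0]
    - [0,-16.3,-19.2,0,0]
    - [1,-18.3,-21.5,0,0]
    - [2.5,-19.2,-22.6,0,0]
    - [4,-19.2,-22.6,0,0]

```text
time: 19.55
tool_pos: [447.1, 86.8, 286.3]
tcp_rot: [-1.743, 1.564, 2.97]
contact_force: [1.0, -0.7, -0.8]
grip_width: 23.9
```

>>> arm_command:
  moves:
    - [0,0,0,0,0]
    - [0,0,0,0,0]

```text
time: 19.75
tool_pos: [447.0, 86.8, 285.8]
tcp_rot: [-1.704, 1.562, 3.009]
contact_force: [-0.3, 0.6, -0.0]
grip_width: 24.1
```

```bash
python3 go.py 448.8 85 56.5 0
```

```text
t 19.75 grip [445.6  87.  126.6] tilt [-0.0085  0.0011 -1.    ] jaw 0.02 F [-0.27  0.57 -0.05] w 24.1 q [0.02 0.36 1.87 0.   0.92 0.02]
shift cm [7.01 0.38 0.21]
turn about tool x deg 0.02
```

>>> arm_command:
  moves:
    - [1.5,0.3,0.1,0,0]
    - [3,0.3,0.1,0,0]
    - [4.5,0.3,0.1,0,0]
    - [5.7,0.3,0.1,0,0]
    - [6.5,0.3,0.1,0,0]
    - [6.9,0.3,0.1,0,0]
    - [7,0.3,0.1,0,0]
    - [7,0.3,0.1,0,0]

```text
time: 20.55
tool_pos: [449.6, 85.9, 216.1]
tcp_rot: [-1.714, 1.563, 2.999]
contact_force: [-0.6, 0.1, -0.4]
grip_width: 23.8
```

```bash
python3 go.py 448.8 85 54.1 0; python3 snap.py scene g11.png 130 70 200 190
```

```text
t 20.55 grip [448.3  86.   56.9] tilt [-0.0079  0.0011 -1.    ] jaw 0.02 F [-0.6   0.07 -0.38] w 23.8 q [0.02 0.48 1.93 0.   0.73 0.02]
shift cm [0.28 0.05 0.1 ]
turn about tool x deg 0.02
```

View pics/g11.png

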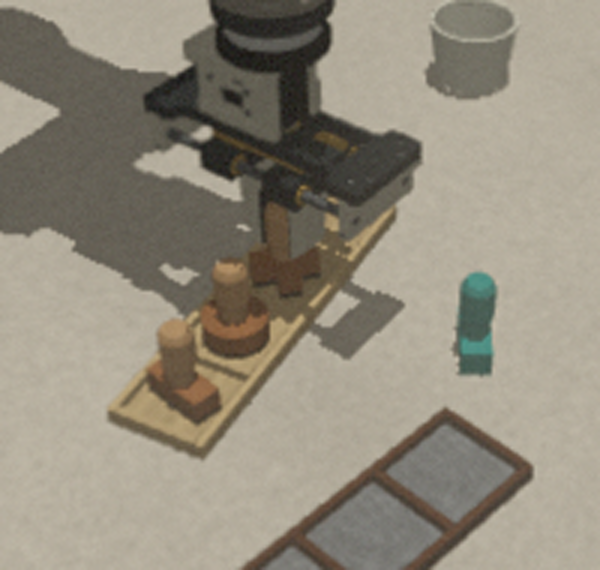

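The bar (180,370) and round (235,310) stand well, and the cross at (285,265) is inside the third pocket. Seating and releasing.

>>> arm_command:
  moves:
    - [0.1,0,0,0,0]
    - [0.2,0,0,0,0]
    - [0.29,0,0,0,0]
    - [0.29,0,0,0,0]
    - [0.29,0,0,0,0]

```text
time: 21.1
tool_pos: [449.6, 85.9, 213.4]
tcp_rot: [-1.721, 1.563, 2.992]
contact_force: [-0.0, 0.3, -1.7]
grip_width: 24.1
```

>>> arm_command:
  moves:
    - [0.03,0,0,0,0]
    - [0.03,0,0,0,0.4]
    - [0,0,0,0,0.6]
    - [0,0,0,0,0.6]
    - [0,0,0,0,0.6]
    - [-2,0,0,0,0.7]
    - [-4.5,0,0,0,0.8]
    - [-7,0,0,0,0.8]
    - [-9,0,0,0,0.8]
    - [-9.5,0,0,0,0.8]

```text
time: 22.1
tool_pos: [450.8, 85.8, 310.3]
tcp_rot: [-1.927, 1.567, 2.786]
contact_force: [-0.3, -1.2, -0.1]
grip_width: 73.5
```

```bash
python3 go.py 633 -211.7 148 0
```

```text
t 22.10 grip [450.3  86.  151.1] tilt [-0.0033  0.0012 -1.    ] jaw 0.02 F [-0.3  -1.19 -0.08] w 73.5 q [0.02 0.33 1.83 0.   0.98 0.02]
shift cm [ 0.21 18.26 29.78]
turn about tool x deg 0.02
```

>>> arm_command:
  moves:
    - [0,1.5,2.4,0,1]
    - [0,3.5,5.7,0,1]
    - [0,5.6,9.1,0,1]
    - [0,7.7,12.6,0,1]
    - [0,9.8,16,0,1]
    - [0,11.9,19.4,0,1]
    - [0,14,22.8,0,1]
    - [0,16,26.1,0,1]
    - [0.2,17.7,28.9,0,1]
    - [0.2,18.3,29.8,0,1]

```text
time: 23.1
tool_pos: [634.5, -215.0, 305.1]
tcp_rot: [-1.832, 1.566, 2.878]
contact_force: [-0.4, 0.5, 0.1]
grip_width: 91.5
```

>>> arm_command:
  moves:
    - [0,0,0,0,1]
    - [0,0,0,0,1]

```text
time: 23.3
tool_pos: [634.0, -214.5, 303.7]
tcp_rot: [-1.924, 1.563, 2.786]
contact_force: [-0.2, -0.0, -0.1]
grip_width: 91.8
```

```bash
python3 go.py 633 -211.7 57 0; python3 snap.py scene g12.png 130 130 200 190
```

```text
t 23.30 grip [ 632.9 -214.1  144.5] tilt [-0.0071  0.0026 -1.    ] jaw -0.12 F [-0.17 -0.01 -0.13] w 91.8 q [-0.44  0.69  1.21 -0.    1.24 -0.44]
shift cm [ 8.75  0.07 -0.21]
turn about tool x deg -0.12
```

View pics/g12.png

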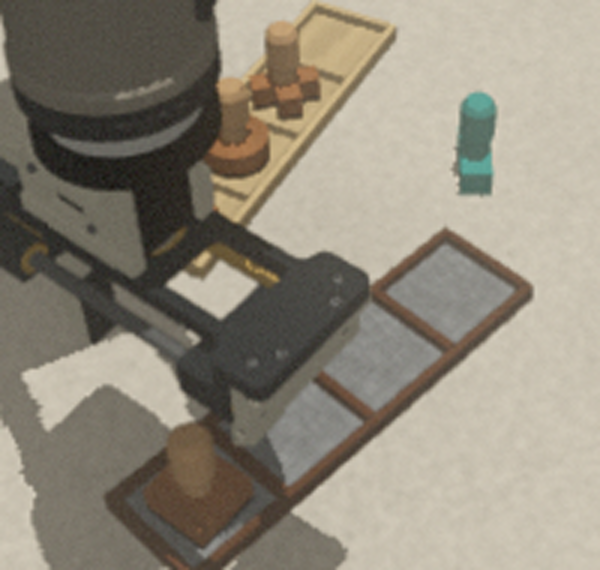

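The cross (285,70) and round (235,130) stand upright in their pockets. The gripper is over the square (195,480).

>>> arm_command:
  moves:
    - [2,0.1,-0.2,0,1]
    - [4,0.1,-0.2,0,1]
    - [6,0.1,-0.2,0,1]
    - [7.5,0.1,-0.2,0,1]
    - [8.4,0.1,-0.2,0,1]
    - [8.75,0.1,-0.2,0,1]
    - [8.75,0.1,-0.2,0,1]

```text
time: 24.05
tool_pos: [634.5, -211.6, 216.9]
tcp_rot: [-1.927, 1.564, 2.784]
contact_force: [-0.7, -0.0, -0.1]
grip_width: 91.6
```

>>> arm_command:
  moves:
    - [0,0.1,0,0,0.5]
    - [0,0.1,0,0,0.3]
    - [0,0.1,0,0,0]
    - [0,0.1,0,0,0]
    - [0,0.1,0,0,0]
    - [0,0.1,0,0,0]
    - [0,0.1,0,0,0]
    - [0,0.1,0,0,0]
    - [0,0.1,0,0,0]

```text
time: 24.95
tool_pos: [635.4, -211.6, 216.8]
tcp_rot: [-1.917, 1.563, 2.794]
contact_force: [-0.1, -0.3, -2.1]
grip_width: 24.7
```

>>> arm_command:
  moves:
    - [-1,0,0,0,0]
    - [-2,0,0,0,0]
    - [-3.5,0,0,0,0]
    - [-5.5,0,0,0,0]
    - [-7.5,0,0,0,0]
    - [-9.5,0,0,0,0]
    - [-10.5,0,0,0,0]
    - [-11,0,0,0,0]
    - [-11,0,0,0,0]

```text
time: 25.85
tool_pos: [636.2, -211.8, 327.5]
tcp_rot: [-1.91, 1.564, 2.801]
contact_force: [-0.5, 0.4, -1.4]
grip_width: 24.2
```

```bash
python3 go.py 436.6 153.9 130 0; python3 snap.py scene g13.png 110 130 200 190
```

```text
t 25.85 grip [ 635.2 -211.4  168.3] tilt [-0.0059  0.0021 -1.    ] jaw -0.06 F [-0.5   0.44 -1.43] w 24.2 q [-0.44  0.67  1.18 -0.    1.29 -0.43]
shift cm [  4.03 -19.88 -36.5 ]
turn about tool x deg -0.06
```

View pics/g13.png

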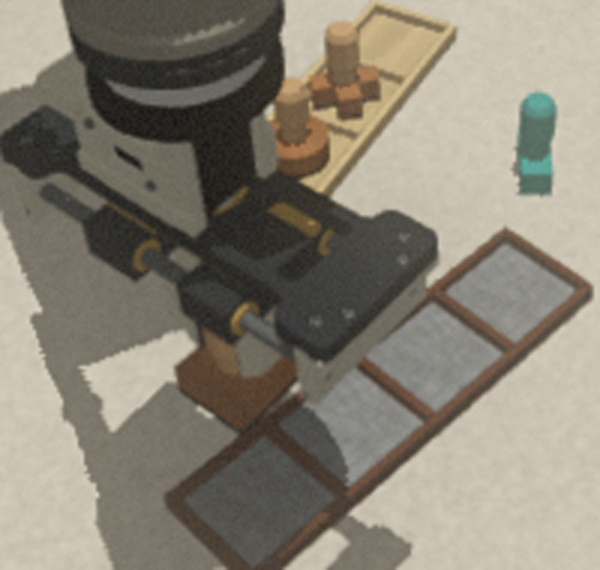

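The square is held upright at (235,380). I'll carry it in two calls, keeping the height until it is past the placed stamps.

>>> arm_command:
  moves:
    - [0,-1.3,-2.4,0,0]
    - [0,-3,-5.5,0,0]
    - [0,-5,-9.2,0,0]
    - [0,-7,-12.9,0,0]
    - [0,-9,-16.5,0,0]
    - [0,-11,-20.2,0,0]
    - [0,-13,-23.9,0,0]
    - [0,-15,-27.5,0,0]
    - [0,-17,-31.2,0,0]
    - [0,-18.7,-34.3,0,0]

```text
time: 26.9
tool_pos: [447.9, 133.0, 328.1]
tcp_rot: [-1.851, 1.561, 2.861]
contact_force: [0.7, -0.3, -1.4]
grip_width: 24.0
```

```bash
python3 go.py 436.6 153.9 120 0
```

```text
t 26.90 grip [446.4 133.4 168.9] tilt [-0.0094  0.0027 -1.    ] jaw -0.05 F [ 0.69 -0.29 -1.36] w 24.0 q [0.12 0.32 1.79 0.   1.04 0.12]
shift cm [ 4.9  -0.94 -2.04]
turn about tool x deg -0.05
```

>>> arm_command:
  moves:
    - [0,-0.9,-2,0,0]
    - [1.5,-0.9,-2,0,0]
    - [3,-0.9,-2,0,0]
    - [4.5,-0.9,-2,0,0]
    - [4.9,-0.9,-2,0,0]
    - [4.9,-0.9,-2,0,0]

```text
time: 27.5
tool_pos: [438.2, 153.0, 278.3]
tcp_rot: [-1.76, 1.559, 2.952]
contact_force: [-0.7, -0.2, -1.2]
grip_width: 23.8
```

```bash
python3 go.py 436.6 153.9 57 0
```

```text
t 27.50 grip [436.3 153.4 119.2] tilt [-0.0119  0.0023 -0.9999] jaw -0.05 F [-0.69 -0.15 -1.18] w 23.8 q [0.17 0.39 1.86 0.01 0.91 0.17]
shift cm [ 6.22  0.1  -0.04]
turn about tool x deg -0.05
```

>>> arm_command:
  moves:
    - [1.5,0.1,0,0,0]
    - [3,0.1,0,0,0]
    - [4.2,0.1,0,0,0]
    - [5.2,0.1,0,0,0]
    - [5.8,0.1,0,0,0]
    - [6.1,0.1,0,0,0]
    - [6.2,0.1,0,0,0]
    - [6.2,0.1,0,0,0]

```text
time: 28.3
tool_pos: [438.6, 153.2, 216.6]
tcp_rot: [-1.778, 1.559, 2.934]
contact_force: [0.2, 0.3, -1.2]
grip_width: 23.6
```

```bash
python3 go.py 436.6 153.9 54.6 0; python3 snap.py scene g14.png 130 70 200 190
```

```text
t 28.30 grip [436.8 153.6  57.4] tilt [-0.0113  0.0024 -0.9999] jaw -0.05 F [ 0.22  0.31 -1.19] w 23.6 q [0.17 0.49 1.91 0.01 0.75 0.17]
shift cm [ 0.28 -0.02 -0.03]
turn about tool x deg -0.05
```

View pics/g14.png

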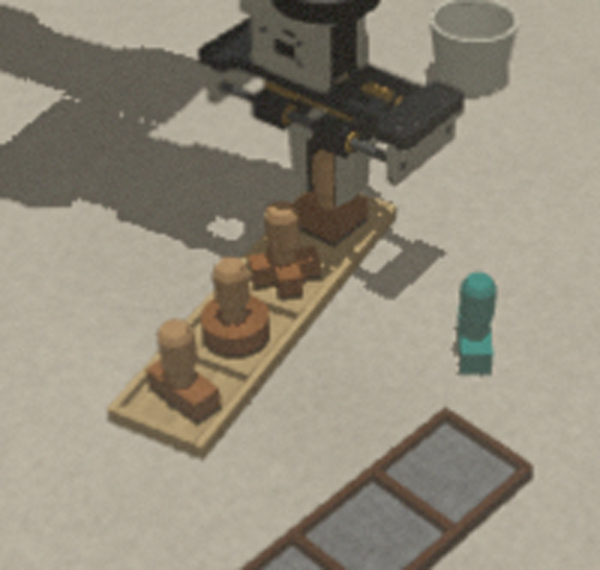

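The square base at (335,215) is in the far (left-end) pocket and the other three stand. Seating and releasing.

>>> arm_command:
  moves:
    - [0.1,0,0,0,0]
    - [0.2,0,0,0,0]
    - [0.28,0,0,0,0]
    - [0.28,0,0,0,0]
    - [0.28,0,0,0,0]

```text
time: 28.85
tool_pos: [438.6, 153.2, 213.9]
tcp_rot: [-1.782, 1.559, 2.93]
contact_force: [0.4, -0.1, -1.1]
grip_width: 24.2
```

>>> arm_command:
  moves:
    - [0.03,0,0,0,0]
    - [0.03,0,0,0,0.4]
    - [0,0,0,0,0.6]
    - [0,0,0,0,0.6]
    - [0,0,0,0,0.6]
    - [-2,0,0,0,0.7]
    - [-4.5,0,0,0,0.8]
    - [-7,0,0,0,0.8]
    - [-9,0,0,0,0.8]
    - [-9.5,0,0,0,0.8]

```text
time: 29.85
tool_pos: [440.2, 153.1, 310.8]
tcp_rot: [-1.979, 1.563, 2.732]
contact_force: [0.7, 0.2, -1.3]
grip_width: 73.6
```

>>> arm_command:
  moves:
    - [-3,0,-3,0,0.8]
    - [-6,-1,-7,0,0.8]
    - [-6,-3,-11,0,0.8]
    - [-6,-5,-15,0,0.8]
    - [-6,-7,-19,0,0.8]
    - [-6,-9,-22.5,0,0.8]
    - [-6,-11,-26,0,0.8]
    - [-6,-13,-29,0,0.8]
    - [-6,-14,-30,0,0.8]
    - [-6,-14,-30,0,0.8]

```text
time: 30.85
tool_pos: [299.7, 453.8, 371.7]
tcp_rot: [-1.78, 1.562, 2.935]
contact_force: [-0.2, 0.2, -0.4]
grip_width: 73.5
```

```bash
python3 go.py
python3 - <<'E'
from plant import bot
import pickle,cv2
C={n:bot.capture(n) for n in("top","scene")}; pickle.dump(C,open("c1.pkl","wb"))
cv2.imwrite("pics/end_t.png",cv2.resize(C["top"]["frame"][235:325,100:290],None,fx=4.2,fy=4.2,interpolation=cv2.INTER_CUBIC))
cv2.imwrite("pics/end_s.png",cv2.resize(C["scene"]["frame"][110:230,150:310],None,fx=4.2,fy=4.2,interpolation=cv2.INTER_CUBIC))
E
```

```text
t 30.85 grip [298.3 454.1 212.5] tilt [-0.0083  0.0017 -1.    ] jaw 0.12 F [-0.19  0.24 -0.42] w 73.5 q [0.84 0.41 1.52 0.01 1.22 0.84]
```

View pics/end_t.png

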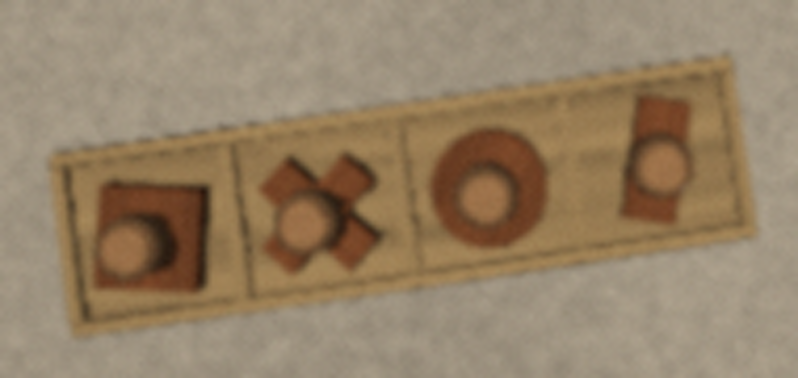

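View pics/end_s.png

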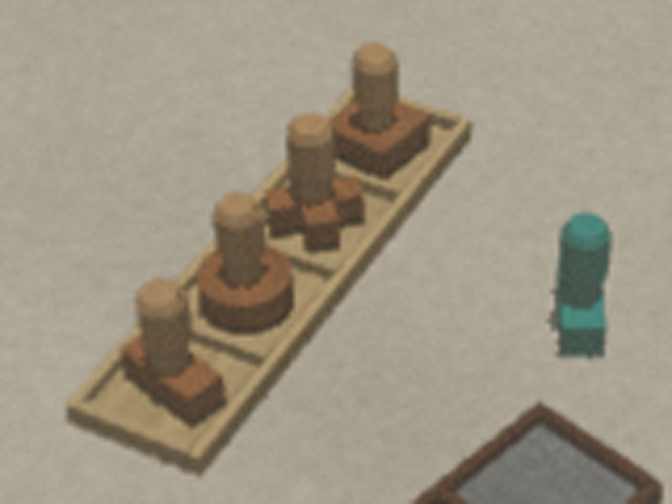

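Both views show square, cross, round, bar from left to right, all upright in their pockets. Base-top centres in the top crop are about (150,237), (319,212), (489,187), (657,160). Quick check of the offsets.

```bash
cat > chk.py <<'E'
from fit import *
D=pickle.load(open("c1.pkl","rb"))
g=lambda p,o:(np.array(p,float)+.5)/4.2-.5+o
b=g([(150,237),(319,212),(489,187),(657,160)],[100,235]);kt=g([(129,247),(306,222),(486,198),(662,165)],[100,235]);ks=g([(375,62),(310,132),(239,214),(162,300)],[150,110])
c,m=np.cos(pB[2]),np.sin(pB[2]); loc=lambda P:(np.array([[c,m],[-m,c]])@(P[:2]-pB[:2])).round(1)
for i,n in enumerate(["square","cross","round","bar"]):
    r=least_squares(lambda P:np.r_[proj(D["top"],P)[0]-kt[i],proj(D["scene"],P)[0]-ks[i]],[450,0,70])
    print(n,"base",loc(plane(D["top"],b[i],26)[0]),"knob",loc(r.x),"z",r.x[2].round(1))
E
python3 chk.py | tail -4
```

```text
square base [ -0.5 102.1] knob [1.000e-01 1.027e+02] z 64.9
cross base [-0.3 32.9] knob [-0.1 33.7] z 65.3
round base [ -0.4 -36.5] knob [ -0.9 -35.8] z 62.9
bar base [   0.3 -105.5] knob [   1.2 -105.3] z 64.7
```

Every stamp is within about 3 mm of its pocket's middle and upright, with the gripper open and well clear. Handing in.

```bash
python3 -c "
from plant import bot
print(bot.close_job())"
```

```text
the job is handed in; nothing more can be done
None
```

All four stamps are now in the plywood rack in reverse order, and I handed the job in at about 31 s of the 106 s allowed. From left to right they now stand square, cross, round, bar; they began as bar, round, cross, square. Each was gripped by its knob, lowered to the pocket floor and let go. The two coloured look-alikes were not moved.

- **Position:** in the final pictures from both cameras, every stamp is within about 3 mm of its pocket's middle. The limit is 16 mm. The largest offset is the square, 2 to 3 mm along the row.
- **Upright:** base and knob positions agree to about 1 mm, so all four stand straight.
- **Height:** I measured it only roughly. The knob tops came out 3 to 5 mm lower than in the full rack, which matches the missing 3 mm of felt.
- **Forces and release:** the wrist force reading never went above about 2 N. The gripper ended open, more than 300 mm from the nearest stamp.
- **Disagreement:** the rack fit was off by about 1 px (about 2 mm) at the corners, and the two cameras differed by about as much. That is within the calibration. No check failed.

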